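# Load the stopper box into the labelling lane

### The job

Take the pine stopper box out of its cell in the crate and set it gently, not dropped, on the rollers in the top half of the sloped labelling lane, long side along the lane; its cell and the lane leave room for fingers on different sides, so put it down on the bench and take it again the other way. Let go so that it rolls down by itself to the rubber buffer and comes to rest there, then press it from behind, without forcing (stay below about 30 N), until buffer and box are fully home against the end plate. Let go of everything and leave the other things where they stand.

Things in the scene. Friction and masses are not known exactly. Their poses are not given: they have to be found in the camera images.
- box: plain pine box, flush lid, 50 (own x) x 68 (own y) x 70 (own z) mm, 0.3 to 0.5 kg; origin: centre of its underside. Stands upright in one of the crate's cells. Only 2 to 5 mm is free between its 50 mm wide ends and the dividers, but 30 mm or more beside its two 68 mm long faces: there it can be gripped only across the 50 mm.
- crate: open wooden crate fixed to the bench, 142 (own x) x 246 (own y) x 84 mm, origin under its centre. Floor 8 mm thick; three cells along own y, centres 80 mm apart (y = -0.08, 0, 0.08); dividers 5 mm thick, tops 84 mm above the bench; the long walls at own x = +-0.068 are only 32 mm high.
- lane: base of the roller lane, fixed to the bench: dark steel plate 340 (own x) x 100 x 8 mm, origin under its centre; own x points (level) towards the lane's low end.
- bed: sloped roller channel, open above. Origin: mid-width, on the roller tops, at the back plate of the high end, 100 mm above the bench. Own x points down the slope (9.2 deg), z square off the rollers. Back plate at x = 0, 80 mm high; end plate face at x = 0.320, 50 mm high. 14 free rollers, 18 mm thick, 22 mm apart; a released box starts by itself and rolls at 0.1 to 0.4 m/s.
- rail_top (a point): mid-width of the channel between the tops of its side walls, at bed x = 0.09, z = 0.080. The clear walls with square steel top rails leave a channel 56 mm wide (outside: 76 mm) and stand 80 mm above the rollers, 10 mm higher than a box standing on them: in the channel, long side along bed x, the box can be gripped only on its two 50 mm wide ends, across the 68 mm.
- load (a point): on the roller tops, mid-width, bed x = 0.09: where to set the centre of the box's underside (bed x 0.05 to 0.13 will do), tilted like the bed. Axes as the bed's.
- home (a point): on the roller tops, mid-width, bed x = 0.274: where the centre of the box's underside is when box and buffer are fully home. Axes as the bed's.
- buffer (a joint): slide of the rubber buffer at the channel's low end, in m: 0 fully out (face at bed x = 0.278), 0.030 fully home (face at bed x = 0.308, stops hard); starts between 0 and 0.014. No spring: it stays where it is left; a rolling box hardly moves it, about 5 N along the slope slides it.
- buffer_face (a point): middle of the buffer's uphill face, 24 mm above the roller tops (the rubber block is 12 mm thick, 50 wide, and spans 4 to 44 mm above the rollers).
- jar: amber glass jar with a steel lid, 54 mm across and 78 high, in one cell of the crate; origin under its centre
- tin: round aluminium tin with a paper band, 58 mm across and 70 high, in one cell of the crate; origin under its centre
- bottle: dark green half bottle standing on the bench, 62 mm across, 240 high; origin under its centre
- cup: small steel tasting bowl, 72 mm across, 45 high; origin under its centre
- mallet: small hammer with a wooden handle lying on the bench, 220 mm long; its x axis runs along the handle
- cork: one cork standing on end, 24 mm across, 45 high; origin under its centre
- glass: tumbler, 64 mm across, 90 high; origin under its centre
Things that resemble listed ones, but are neither listed nor needed, are in the scene too. There is more than one size of the box; the job needs the smallest.

How it is judged (in metres and radians):
On the way, in this order (a step that is already met when the one before it is completed fails the run):
1. the box stands on the rollers in the top half of the lane (x of box in the frame of bed between 0 and 0.32 m and y of box in the frame of bed between -0.02 and 0.02 m and z of box in the frame of bed between -0.006 and 0.005 m and angle between the y axis of box and the x axis of bed, either way round below 0.15 rad and angle between the z axis of box and the z axis of bed, either way round below 0.1 rad and x of box in the frame of bed below 0.15 m).
2. it has rolled to the buffer by itself and rests there untouched, the buffer hardly moved (x of box in the frame of bed between 0 and 0.32 m and y of box in the frame of bed between -0.02 and 0.02 m and z of box in the frame of bed between -0.006 and 0.005 m and angle between the y axis of box and the x axis of bed, either way round below 0.15 rad and angle between the z axis of box and the z axis of bed, either way round below 0.1 rad and x of box in the frame of bed above 0.235 m and contact force between the fingers and box below 0.1 N and linear speed of box below 0.02 m/s and distance between box and buffer_face below 0.048 m and distance of buffer_face from where it was at the start of the episode below 0.006 m), for 0.2 s.
At the end, for the whole second after the job is handed in: The box stands on the rollers, long side along the lane (within 0.15 rad), its centre at bed x above 0.270, against the buffer, which is within 2.5 mm of fully home; it is released and at rest (x of box in the frame of bed between 0 and 0.32 m and y of box in the frame of bed between -0.02 and 0.02 m and z of box in the frame of bed between -0.006 and 0.005 m and angle between the y axis of box and the x axis of bed, either way round below 0.15 rad and angle between the z axis of box and the z axis of bed, either way round below 0.1 rad and x of box in the frame of bed above 0.27 m and value of joint buffer above 0.0275 m and contact force between the fingers and box below 0.1 N and linear speed of box below 0.01 m/s); the robot touches nothing.
It fails at once if the box is dropped into the lane (faster than 0.45 m/s in the channel) (x of box in the frame of bed between 0 and 0.32 m and y of box in the frame of bed between -0.02 and 0.02 m and z of box in the frame of bed between -0.02 and 0.04 m and linear speed of box above 0.45 m/s).
It fails at once if the box is carried or pushed down the lane instead of rolling by itself (touched by the fingers while its centre is between bed x 0.16 and 0.225 in the channel) (x of box in the frame of bed between 0 and 0.32 m and y of box in the frame of bed between -0.02 and 0.02 m and x of box in the frame of bed between 0.16 and 0.225 m and z of box in the frame of bed between -0.02 and 0.02 m and contact force between the fingers and box above 0.5 N).
It fails at once if the box at the buffer is pressed or squeezed by the fingers with more than 30 N (x of box in the frame of bed between 0 and 0.32 m and y of box in the frame of bed between -0.02 and 0.02 m and x of box in the frame of bed above 0.225 m and z of box in the frame of bed below 0.02 m and contact force between the fingers and box above 30 N).
It fails at once if the box is tipped by more than 45 degrees (angle between box's own z axis and vertical above 0.785 rad).
It fails at once if another thing is moved by more than 30 mm (distance of any of jar, tin, bottle, cup, mallet, cork, glass from where it was at the start of the episode above 0.03 m).
It also fails if it takes over 72 s, if anything falls off the work surface, if the arm or the gripper's body presses on something with over 40 N, if the wrist force passes 120 N, or if a joint passes its speed limit or range.

### The arm

A 7-joint arm with a two-finger parallel gripper is mounted at the origin on the work surface. World frame = base frame: x ahead of the robot, y to its left, z up, the work surface at z = 0. Lengths are in mm, angles in rad, forces in N, time in s.
With the tool pointing down it reaches from about 400 to 875 mm from the base axis. Payload 19.3 kg.
Tool frame: the origin (TCP) lies at the very end of the fingers, on their centre line; the grasp point (between the pads) lies 19 mm behind it (grip_point_offset is the z of the grasp point in the tool frame, in mm); z points along the fingers, y is the line along which they close (so a half turn about z gives the same grasp; the last joint's range is limited). The gripper opens to 85 mm and grips with 20 to 120 N. Pads are 22 mm wide; open, the fingers measure 114 mm over their backs; the gripper's body (76 mm by 85 mm) begins 54 mm behind the grasp point. The pads swing forward as they close: fully open they stand 13 mm farther back than shut.
Start: joints at [1.052, 0.521, -0.036, 1.599, 0.021, 1.021, -0.113], TCP at [271.15, -563.109, 231.291] pointing down, gripper open.
Joint ranges: [-2.91, 2.91], [-0.3, 2.13], [-1.5, 1.42], [0.17, 2.43], [-1.26, 4.41], [0.16, 1.93], [-2.52, 2.52]. Speed limits (rad/s): [1.89, 1.89, 2.39, 2.39, 3.01, 3.01, 3.01].

### API

Orientations are given as a 3x3 rotation matrix whose columns are the frame's x, y, z axes.
In Python, from workcell import movep, movel, goto_joints, open_gripper, clamp, wait, inverse_kinematics, read_state, camera, PlanningError, finish_job, grip_point_offset gives the robot as it stands. Calls block until the motion is done:
- movep(position, orientation): joint-space move of the TCP to a pose.
- movel(position, frame=None, max_speed=150, guard=None): straight line of the TCP; frame=None keeps the orientation; max_speed is the mean speed in mm/s. With guard (N) it stops when the force on the tool has changed by that much, and returns True; else False.
- goto_joints(angles): joint-space move.
- open_gripper() and clamp(): open the fingers fully, or close them until they stop; the grip force is fixed at half the most.
- wait(seconds).
- inverse_kinematics(position, orientation): joint angles nearest the present ones, or None.
- read_state(): the state.
- camera(name): name is "side" or "top" or "wrist"; returns a dict with "image" (480x640x3 uint8, blue, green, red), "range_z" (480x640 float32, mm along the optical axis (not along the pixel's ray), 0 where there is no reading), "fx", "fy", "cx", "cy" (pixels), "cam_to_world" (4x4, takes a point from camera to world coordinates). Camera axes: x right, y up, looking along -z (the intrinsics and any distortion apply to the point x, -y, -z); pixel columns grow to the right and rows downward; lengths in mm; the calibration is good to about 2 mm. A picture is of the moment at which its call begins.
A pose or a line that the arm cannot do raises PlanningError and nothing moves.
- finish_job(): hands the job in; it is judged then, once.
The state is a dict: "time": time; "qpos": joint angles; "qvel": joint speeds; "joint_efforts": joint torques, N m; "eef_pos": TCP position; "tool_rot": TCP orientation; "ft_force": force on the tool from outside, world axes, zero at the start; "torque": the same for the moment, N m; "finger_gap": finger opening in mm; "gripper_force": force on a finger pad.
Only numpy, scipy, OpenCV 4.12 (cv2) and the standard library are available. Lean on these libraries where they do the work, as an engineer would, in place of code of your own. Each camera call takes 0.05 s, during which the arm holds its last target. There are 200 camera calls.

## Working session

There is one attempt and no reset: what is moved stays moved. The work goes in short steps, each a Python script; the robot and the scene stay as the last script left them, time stands still between calls to the robot, and variables do not carry over. Pictures are saved under pics/ and viewed, at most 10 in all, crops included, and the job is handed in when it is done.

```bash
ls; mkdir -p pics; python3 - <<'E'
from workcell import *
import cv2,numpy as np
for n in("top","side"):
    c=camera(n); cv2.imwrite(f"pics/{n}0.png",c["image"]); np.savez(f"{n}0.npz",**c)
    print(n,c["fx"],c["fy"],c["cx"],c["cy"],np.round(c["cam_to_world"],3).tolist(),(c["range_z"]>0).mean(), c.keys())
s=read_state();print(s["time"],s["eef_pos"],s["tool_rot"],grip_point_offset)
E
```

```text
pics
top 456.3504804105816 456.3504804105816 321.5178903528557 230.87961948425928 [[0.007, 0.981, -0.195, 370.774], [-1.0, 0.003, -0.019, -13.932], [-0.018, 0.195, 0.981, 1024.556], [0.0, 0.0, 0.0, 1.0]] 0.9959895833333333 dict_keys(['image', 'range_z', 'fx', 'fy', 'cx', 'cy', 'cam_to_world'])
side 551.5324484852712 551.5324484852712 324.12252423870063 240.73603042757753 [[-0.734, 0.491, -0.469, 16.958], [-0.679, -0.52, 0.518, 590.843], [0.011, 0.699, 0.715, 939.522], [0.0, 0.0, 0.0, 1.0]] 0.996064453125 dict_keys(['image', 'range_z', 'fx', 'fy', 'cx', 'cy', 'cam_to_world'])
0.1 [ 271.03325457 -562.85374927  230.8111666 ] [[ 9.00975447e-01  4.33869826e-01 -4.67897039e-04]
 [ 4.33870074e-01 -9.00975050e-01  8.47393749e-04]
 [-5.39049801e-05 -9.66487485e-04 -9.99999531e-01]] -18.700000000000003
```

View pics/top0.png

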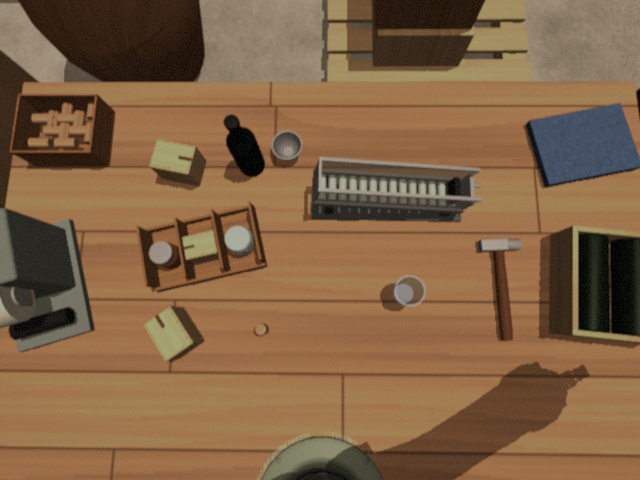

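View pics/side0.png

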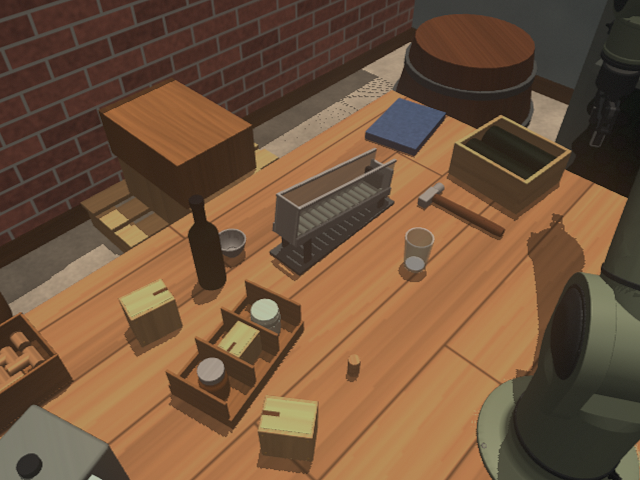

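The top view shows one pine box in the crate's middle cell (200,246), between the jar (162,253) and the tin (238,240). Two look-alikes stand on the bench, at (176,160) and (169,334). The lane runs from (318,185), its high end, to (475,185), its low end. The box at (200,246) fits because it stands in a cell. I'll check its size, along with an enlarged crop.

```bash
cat > h.py <<'E'
from workcell import *
import cv2,numpy as np
def rays(c,uv):
    uv=np.atleast_2d(uv).astype(float);M=c["cam_to_world"]
    d=np.c_[(uv[:,0]-c["cx"])/c["fx"],-(uv[:,1]-c["cy"])/c["fy"],-np.ones(len(uv))]
    return M[:3,3],d@M[:3,:3].T
def plane(c,uv,z):
    o,d=rays(c,uv); return o+d*((z-o[2])/d[:,2])[:,None]
def cloud(c):
    v,u=np.mgrid[:480,:640]; o,d=rays(c,np.c_[u.ravel(),v.ravel()])
    return (o+d*np.asarray(c["range_z"]).reshape(-1,1)).reshape(480,640,3)
def yellow(c):
    h=cv2.cvtColor(c["image"],cv2.COLOR_BGR2HSV)
    return cv2.inRange(h,(21,60,110),(35,200,255))
E
python3 - <<'E'
from h import *
for n in("top","side"):
    c=dict(np.load(n+"0.npz")); P=cloud(c); np.set_printoptions(precision=1,suppress=True)
    m=yellow(c); k,l,st,ce=cv2.connectedComponentsWithStats(m)
    for i in range(1,k):
        if st[i,4]>250 and ce[i][0]<340:
            q=P[l==i]; zt=np.median(q[:,2])
            s=q[abs(q[:,2]-np.percentile(q[:,2],80))<6]
            print(n,"yellow",ce[i],st[i,4],"z",np.percentile(q[:,2],[20,50,80]),cv2.minAreaRect(s[:,:2].astype(np.float32)))
    # lane: high points
    r=(P[...,0]>350)&(P[...,0]<560)&(P[...,1]<60)&(P[...,1]>-380)&(P[...,2]>95)&(P[...,2]<200)
    q=P[r]; print(n,"lane high",r.sum(),cv2.minAreaRect(q[:,:2].astype(np.float32)))
    for y in range(-360,60,30):
        b=q[abs(q[:,1]-y)<4]
        if len(b): print(y,len(b),"x",b[:,0].min(),b[:,0].max(),"zmax",b[:,2].max(), "x at near-top", b[b[:,2]>b[:,2].max()-5][:,0].min(), b[b[:,2]>b[:,2].max()-5][:,0].max())
c=dict(np.load("top0.npz"));s=dict(np.load("side0.npz"))
a=cv2.resize(c["image"][140:300,110:480],None,fx=2.16,fy=2.16,interpolation=2)[:346,:799]
b=cv2.resize(s["image"][150:300,260:410],(250,250));b2=cv2.resize(s["image"][270:430,160:320],(250,250))
o=np.zeros((600,800,3),np.uint8);o[:a.shape[0],:a.shape[1]]=a;o[350:,:250]=b;o[350:,260:510]=b2
cv2.imwrite("pics/crop1.png",o)
E
```

```text
top yellow [337.   41.1] 269 z [-634.2 -630.6 -627.2] ((1476.659912109375, -39.34112548828125), (84.78353118896484, 72.54474639892578), 0.23023869097232819)
top yellow [171.8 156.2] 1012 z [92.1 93.5 95. ] ((719.4232788085938, 328.8287353515625), (87.76299285888672, 62.58964157104492), 78.2772445678711)
top yellow [199.5 244.6] 685 z [77.6 79.2 80.5] ((528.7597045898438, 262.7920837402344), (49.161800384521484, 67.03392028808594), 13.392297744750977)
top yellow [167.8 334.3] 1268 z [92.5 94.  95.4] ((345.0705871582031, 311.4563293457031), (87.09013366699219, 63.51279067993164), 36.38114929199219)
top lane high 0 ((0.0, 0.0), (0.0, 0.0), 0.0)
side yellow [145.8 298.6] 968 z [91.  92.3 93.7] ((717.7262573242188, 327.428466796875), (85.67705535888672, 64.31957244873047), 77.29326629638672)
side yellow [238.2 337.8] 682 z [76.4 77.8 79.1] ((527.2054443359375, 261.03424072265625), (50.209110260009766, 66.22782897949219), 11.59163761138916)
side yellow [289.3 416.4] 1603 z [91.  92.3 93.6] ((343.55133056640625, 310.489013671875), (86.17513275146484, 63.91645050048828), 35.92481231689453)
side lane high 0 ((0.0, 0.0), (0.0, 0.0), 0.0)
```

View pics/crop1.png

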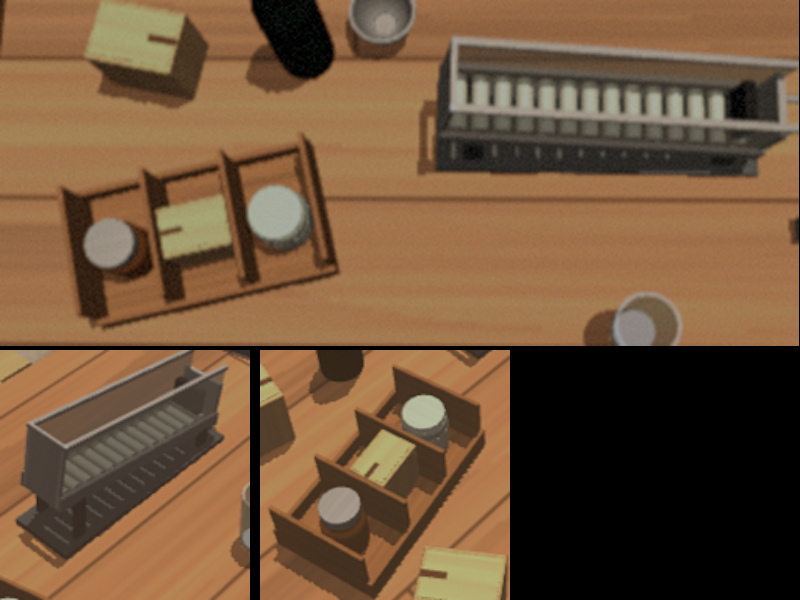

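The crop confirms it: the box between the jar and the tin has a top of 50 x 67 mm at z 78. The look-alikes measure 63 x 87 mm at z 93. The lane is farther away than my search area covered, so I'll measure it again.

```bash
python3 - <<'E'
from h import *
np.set_printoptions(precision=1,suppress=True)
for n in("top","side"):
    c=dict(np.load(n+"0.npz")); P=cloud(c)
    r=(P[...,0]>540)&(P[...,0]<760)&(P[...,1]<40)&(P[...,1]>-400)&(P[...,2]>118)&(P[...,2]<190)
    q=P[r]; print(n,"lane high",r.sum(),cv2.minAreaRect(q[:,:2].astype(np.float32)))
    for y in range(-340,40,20):
        b=q[abs(q[:,1]-y)<3]
        if len(b)<4: continue
        t=b[b[:,2]>np.percentile(b[:,2],90)-8]
        x0=np.sort(t[:,0]); g=np.argmax(np.diff(x0)) 
        print(y,len(b),"x %.0f..%.0f z %.1f"%(x0[0],x0[-1],np.median(t[:,2])),"inner %.0f %.0f"%(x0[g],x0[g+1]))
    # base plate: dark pts z 3..14
    r=(P[...,0]>540)&(P[...,0]<760)&(P[...,1]<60)&(P[...,1]>-400)&(P[...,2]>4)&(P[...,2]<14)&(c["image"].max(2)<95)
    q=P[r]; print("base",r.sum(),cv2.minAreaRect(q[:,:2].astype(np.float32)))
# other things' xy
c=dict(np.load("top0.npz"));P=cloud(c)
for nm,uv in dict(bottle=(232,122),cup=(288,147),glass=(408,291),cork=(261,329)).items(): print(nm,P[uv[1],uv[0]])
E
```

```text
top lane high 2808 ((650.5087280273438, -150.23663330078125), (338.99127197265625, 71.97982025146484), 89.23876190185547)
-320 9 x 614..682 z 126.7 inner 619 677
-300 26 x 613..683 z 130.5 inner 619 676
-280 29 x 614..684 z 132.9 inner 621 676
-260 29 x 614..682 z 136.7 inner 620 676
-240 35 x 614..684 z 139.5 inner 621 677
-220 38 x 614..685 z 143.3 inner 622 677
-200 39 x 614..683 z 146.8 inner 621 678
-180 47 x 615..684 z 150.0 inner 622 678
-160 45 x 615..686 z 152.9 inner 621 678
-140 49 x 615..684 z 156.4 inner 622 678
-120 53 x 615..685 z 159.3 inner 623 678
-100 56 x 616..685 z 163.6 inner 622 678
-80 61 x 616..686 z 166.1 inner 623 678
-60 61 x 616..686 z 168.3 inner 622 679
-40 70 x 617..688 z 172.5 inner 623 679
-20 72 x 616..688 z 175.7 inner 624 680
0 66 x 617..686 z 178.9 inner 624 680
20 28 x 640..682 z 128.3 inner 675 678
base 1661 ((635.8729248046875, -163.47512817382812), (392.531494140625, 127.93486022949219), 80.69366455078125)
side lane high 3227 ((647.1170043945312, -151.32469177246094), (342.5867919921875, 76.15393829345703), 89.2587661743164)
-320 11 x 611..67
[... 230 characters left out ...]
200 40 x 611..682 z 145.9 inner 618 672
-180 50 x 610..680 z 148.4 inner 619 672
-160 52 x 611..683 z 151.4 inner 617 673
-140 57 x 611..682 z 154.9 inner 621 674
-120 58 x 612..683 z 157.8 inner 621 674
-100 71 x 610..684 z 162.0 inner 620 674
-80 70 x 613..683 z 165.0 inner 620 675
-60 76 x 612..684 z 168.1 inner 619 675
-40 73 x 613..681 z 170.9 inner 620 676
-20 64 x 611..683 z 173.4 inner 622 675
0 65 x 614..682 z 177.7 inner 623 637
20 20 x 615..671 z 123.4 inner 634 652
base 2100 ((621.5081787109375, -162.74771118164062), (397.14703369140625, 104.35366821289062), 81.27116394042969)
bottle [731.  167.8 240.4]
cup [774.1  85.9   9. ]
glass [ 438.5 -186.9    4.4]
cork [354.6 130.   49.2]
```

```bash
cat >> h.py <<'E'
G=18.7
def R(y,z):
    y=np.array(y,float);z=np.array(z,float);z/=np.linalg.norm(z);y-=z*(y@z);y/=np.linalg.norm(y)
    return np.c_[np.cross(y,z),y,z]
DN=(0,0,-1)
a=np.radians(9.2); h=np.array([-0.0125,-1,0]);h/=np.linalg.norm(h)
BX=h*np.cos(a)-np.array([0,0,np.sin(a)]); BZ=h*np.sin(a)+np.array([0,0,np.cos(a)])
BO=np.array([650.2,17,100.])
def bed(x,z,y=0): return BO+BX*x+BZ*z+np.cross(BZ,BX)*y
YG=np.array([np.cos(np.radians(12.5)),np.sin(np.radians(12.5)),0])
E
python3 - <<'E'
from h import *
np.set_printoptions(precision=2,suppress=True)
for s in(1,-1):
    for nm,p,o in[("grasp",(528,262,36),R(s*YG,DN)),("bench",(480,20,40),R((s,0,0),DN)),("regrasp",(480,20,40),R((0,s,0),DN)),
      ("load",bed(80,26),R(s*BX,-BZ)),("loadup",bed(80,150),R(s*BX,-BZ)),("push",bed(240,12),R(s*BX,-BZ)),("push2",bed(240,12),R(s*np.cross(BZ,BX),-BZ))]:
        print(s,nm,inverse_kinematics(p,o))
c=camera("wrist");print(c["cam_to_world"]);s=read_state();print(np.array(s["tool_rot"]).T@(c["cam_to_world"][:3,3]-s["eef_pos"]))
E
```

```text
1 grasp [-0.21  0.78 -0.51  1.8   0.55  0.7  -0.81]
1 bench [ 0.14  0.64 -0.41  2.09  0.51  0.5  -0.64]
1 regrasp [ 0.34  0.7  -0.67  2.08  0.76  0.62  0.7 ]
1 load [ 0.17  0.71 -0.12  1.6  -0.11  0.85 -1.43]
1 loadup [ 0.2   0.59 -0.12  1.49 -0.11  1.09 -1.44]
1 push [ 0.35  0.82 -0.06  1.48 -0.14  0.89 -1.18]
1 push2 [ 0.54  0.85 -0.38  1.47  0.16  0.91  0.16]
-1 grasp [-1.18  1.07  1.03  1.86 -1.15  0.97 -2.52]
-1 bench [-0.6   0.73  0.6   2.13 -0.83  0.53 -2.51]
-1 regrasp [-0.12  0.62 -0.06  2.11  0.08  0.42 -1.82]
-1 load [ 0.55  0.82 -0.76  1.57  0.46  0.95  1.27]
-1 loadup [ 0.59  0.69 -0.77  1.46  0.33  1.16  1.37]
-1 push [ 0.72  0.92 -0.71  1.46  0.47  0.99  1.51]
-1 push2 [ 0.13  0.85  0.31  1.5  -0.48  0.93 -2.49]
[[   0.43    0.87    0.24  331.67]
 [  -0.9     0.42    0.11 -533.71]
 [  -0.     -0.27    0.96  372.99]
 [   0.      0.      0.      1.  ]]
[  67.28   -0.14 -142.13]
```

```bash
python3 - <<'E'
from h import *
np.set_printoptions(precision=1,suppress=True)
o=R(YG,DN)
movep((400,-300,300),R((1,0,0),DN)); movep((528,262,220),o)
c=camera("wrist"); cv2.imwrite("pics/w1.png",c["image"]); np.savez("w1.npz",**c)
m=yellow(c); k,l,st,ce=cv2.connectedComponentsWithStats(m); P=cloud(c)
for i in range(1,k):
    if st[i,4]>1500:
        q=P[l==i]; q=q[abs(q[:,2]-78)<6]; print(ce[i],st[i,4],len(q),np.median(q[:,2]) if len(q) else 0,cv2.minAreaRect(q[:,:2].astype(np.float32)) if len(q) else 0)
s=read_state();print(s["time"],s["eef_pos"],s["finger_gap"])
E
```

```text
[43.3 83.2] 11063 0 0 0
[612.9 203.2] 5848 0 0 0
[321.8 228.4] 6293 6270 78.06163475703406 ((529.175537109375, 262.0711669921875), (49.137908935546875, 66.7789306640625), 13.744032859802246)
3.4417 [528.5 261.  220. ] 85.64371125122102
```

View pics/w1.png

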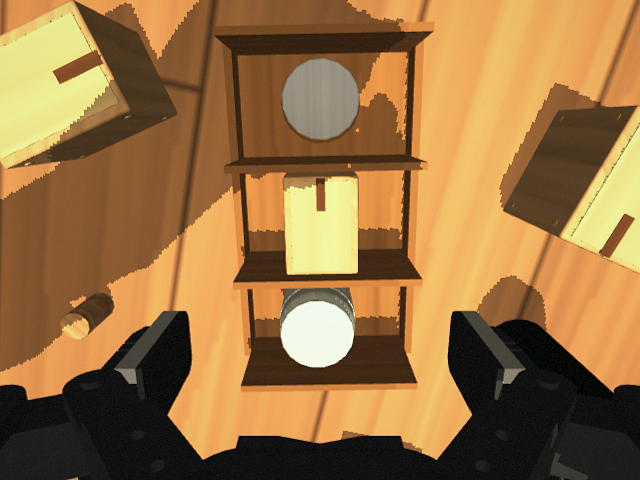

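The wrist view shows the box at (322,228) between the jar above and the tin below. It measures 49 x 67 mm with its top at z 78, centred at (529,262), which agrees with the other views. I'll grasp it now.

```bash
python3 - <<'E'
from h import *
np.set_printoptions(precision=1,suppress=True)
g=np.radians(13); o=R((np.cos(g),np.sin(g),0),DN); B=R((1,-0.0125,0),DN)
movep((529,262,150),o)
print(movel((529,262,36),max_speed=90,guard=15)); clamp()
s=read_state();print(s["eef_pos"],s["finger_gap"],s["gripper_force"],s["ft_force"])
movel((529,262,200),max_speed=100)
s=read_state();print(s["time"],s["finger_gap"],s["ft_force"])
movep((480,20,120),B); movel((480,20,42),max_speed=80)
print(movel((480,20,24),max_speed=15,guard=6)); s=read_state();print(s["eef_pos"],s["ft_force"])
wait(.1);open_gripper(); movel((480,20,200),max_speed=150)
movep((480,20,200),R((-0.0125,-1,0),DN))
s=read_state();print(s["time"])
for n in("wrist","top","side"):
    c=camera(n); P=cloud(c); m=yellow(c)>0
    q=P[m&(abs(P[...,2]-70)<8)&(abs(P[...,0]-480)<70)&(abs(P[...,1]-20)<70)]
    print(n,len(q),np.median(q[:,2]),cv2.minAreaRect(q[:,:2].astype(np.float32)))
E
```

```text
False
[529.2 262.   36.4] 49.15072516242772 62.09019184112549 [-0.7 -1.7  6. ]
7.4583 49.5373470558843 [ 0.1 -0.7 -4.4]
True
[480.   20.   28.3] [-1.7 -0.3 11.7]
13.6
wrist 4419 70.06226101884653 ((481.2873840332031, 19.932571411132812), (65.93843078613281, 48.0825309753418), 88.69664764404297)
top 0 nan ((0.0, 0.0), (0.0, 0.0), 0.0)
side 293 70.13685097051348 ((480.6805114746094, 18.32520866394043), (64.03514862060547, 41.97926330566406), 87.50471496582031)
  return _methods._mean(a, axis=axis, dtype=dtype,
  ret = ret.dtype.type(ret / rcount)
```

```bash
python3 - <<'E'
from h import *
np.set_printoptions(precision=1,suppress=True)
movep((630,-110,330),R(h,DN))
c=camera("wrist"); np.savez("w2.npz",**c); cv2.imwrite("pics/w2.png",c["image"]); P=cloud(c)
print(read_state()["time"],read_state()["eef_pos"])
q=P[(abs(P[...,0]-650)<60)&(P[...,2]>90)&(P[...,2]<190)&(P[...,1]<50)&(P[...,1]>-360)]
for y in range(-320,30,20):
    b=q[abs(q[:,1]-y)<3]
    if len(b)<10: continue
    zr=BO[2]+80*np.cos(a)-((BO[1]-y)-12.8)*np.tan(a)
    t=b[abs(b[:,2]-zr)<6]
    if len(t)<5: continue
    lo=t[t[:,0]<650];hi=t[t[:,0]>650]
    rr=b[(abs(b[:,0]-650)<15)]
    print(y,len(t),"zr %.1f"%zr,np.median(t[:,2]),"lo",lo[:,0].min(),lo[:,0].max(),"hi",hi[:,0].min(),hi[:,0].max(),"mid %.1f"%((lo[:,0].min()+lo[:,0].max()+hi[:,0].min()+hi[:,0].max())/4), "rol",np.percentile(rr[:,2],95)if len(rr) else 0) if len(lo) and len(hi) else 0
E
```

```text
14.7417 [ 629.3 -108.7  329.2]
-320 68 zr 126.5 127.14886437399988 lo 613.3626409629385 619.6336380179207 hi 675.6128637451686 682.5159920371361 mid 647.8 rol 0
-300 139 zr 129.7 130.21919672536245 lo 613.2713655301767 620.1123658275608 hi 675.9557120276127 682.8732065167648 mid 648.1 rol 0
-280 142 zr 132.9 133.20899885910774 lo 613.4073956419053 620.3452027176353 hi 676.3450124599337 683.1299749101515 mid 648.3 rol 98.1192163768743
-260 149 zr 136.2 136.37068701968423 lo 613.3901824253098 620.5732195303058 hi 676.8052981302634 683.3648971424519 mid 648.5 rol 0
-240 138 zr 139.4 139.88665051079818 lo 613.7855442756171 620.9723765857981 hi 677.218750803282 683.2056991939677 mid 648.8 rol 0
-220 156 zr 142.7 142.94354910230862 lo 614.0096811424324 621.2005355566339 hi 676.921015993303 683.5698364599855 mid 648.9 rol 0
-200 160 zr 145.9 146.22510217058291 lo 614.0372079867386 621.4129668180392 hi 677.2901170225149 683.8716780157372 mid 649.2 rol 0
-180 163 zr 149.1 149.45039965562592 lo 614.3354801746752 621.7306210009963 hi 677.6830886846885 684.2451884114439 mid 649.5 rol 0
-160 166 
[... 500 characters left out ...]
50.6 rol 0
-80 180 zr 165.3 165.51525947173212 lo 616.0183198530855 622.9954452504365 hi 679.1249361347503 685.3597415481778 mid 650.9 rol 0
-60 193 zr 168.6 168.8515736634866 lo 615.9387343770705 623.5425248329695 hi 678.9532023079 685.698301897835 mid 651.0 rol 0
-40 196 zr 171.8 172.09930053292825 lo 615.9443556260358 623.4000064565727 hi 679.3210098059658 686.0678672160236 mid 651.2 rol 92.06945182928304
-20 212 zr 175.1 175.31185130519683 lo 616.1344682911376 623.5427906601204 hi 679.7514499675199 686.4642183957498 mid 651.5 rol 95.54242001192962
0 209 zr 178.3 178.45838519511972 lo 616.7912954704716 623.8765695024337 hi 680.212119123248 686.7352689499639 mid 651.9 rol 98.81891077697998
```

View pics/w2.png

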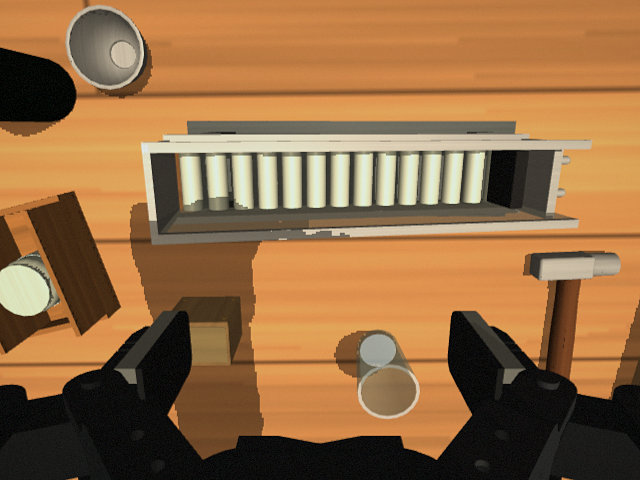

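The wrist view shows the open channel from (150,190) to (560,185), with rollers from end to end. The rail heights fit my bed model to 0.3 mm. Midline x is about 650.7 at y=0, after removing the +1 mm wrist bias I saw on the box. Next I'll take the box the other way and hover over the lane.

```bash
sed -i 's/^BO=.*/BO=np.array([650.9,17,100.])/; s/-0.0125,-1,0\]/-0.0127,-1,0]/' h.py; python3 - <<'E'
from h import *
np.set_printoptions(precision=1,suppress=True)
o=R(h,DN)
movep((480,19.5,200),o); movel((480,19.5,110),max_speed=150)
print(movel((480,19.5,26),max_speed=60,guard=15)); clamp()
s=read_state();print(s["eef_pos"],s["finger_gap"],s["gripper_force"],s["ft_force"])
movel((480,19.5,240),max_speed=120)
movep(bed(85,160),R(BX,-BZ)); movel(bed(85,114),max_speed=60)
wait(.2);s=read_state();print(s["time"],s["finger_gap"],s["ft_force"],s["eef_pos"],bed(85,114))
for n in("top","side","wrist"):
    c=camera(n); np.savez(n+"3.npz",**c);P=cloud(c); L=(P-BO)@np.c_[BX,np.cross(BZ,BX),BZ]
    q=L[(yellow(c)>0)&(abs(L[...,0]-85)<60)&(abs(L[...,1])<40)&(L[...,2]>120)&(L[...,2]<175)]
    if len(q): print(n,len(q),"box x",np.percentile(q[:,0],[1,99]),"y",np.percentile(q[:,1],[1,99]),"z",np.percentile(q[:,2],[1,50,99]))
    r=L[(abs(L[...,1])<45)&(abs(L[...,2]-80)<4)&(L[...,0]>150)&(L[...,0]<300)]
    lo=r[r[:,1]<0][:,1];hi=r[r[:,1]>0][:,1]
    if len(lo) and len(hi):print(n,"rails",np.percentile(lo,[2,98]),np.percentile(hi,[2,98]))
w=np.load("wrist3.npz")["image"];s=np.load("side3.npz")["image"]
b=np.zeros((480,800,3),np.uint8);b[:,:400]=w[:,120:520];b[:,400:]=cv2.resize(s[120:360,240:440],(400,480));cv2.imwrite("pics/w3.png",b)
E
```

```text
False
[480.2  19.5  26.5] 67.44917314530208 65.8492362499237 [-1.9 -0.5 10.9]
22.175 67.34716745124715 [-0.9 -0.3 -3.4] [649.7 -85.2 199.2] [649.6 -85.1 198.9]
top rails [-33.8 -26.2] [28.7 32.2]
side rails [-38.3 -29. ] [24.6 33.3]
wrist 6 box x [118.1 118.4] y [24.3 24.6] z [120.4 123.8 130.1]
wrist rails [-33.8 -26.4] [29.4 36.3]
```

View pics/w3.png

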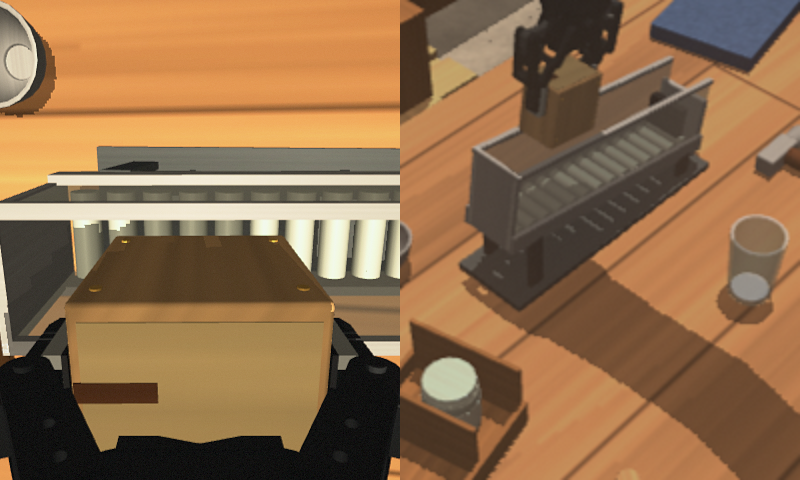

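The left half shows the box held upright with the far rail behind it. The right half shows it hovering squarely above the channel. I'll measure the box's +x face against the rails in that same wrist picture, so the bias cancels.

```bash
python3 - <<'E'
from h import *
np.set_printoptions(precision=1,suppress=True)
F=np.c_[BX,np.cross(BZ,BX),BZ]
c=dict(np.load("wrist3.npz")); L=(cloud(c)-BO)@F
v,u=np.mgrid[:480,:640]
f=L[(abs(u-320)<70)&(v>250)&(v<295)]; t=L[(abs(u-320)<70)&(v>310)&(v<375)]
print("face y by z",[(z,np.median(f[abs(f[:,2]-z)<5][:,1])) for z in range(95,156,10)]); print("lid z",np.median(t[:,2]),"face u-dependence",[np.median(f[abs(f[:,0]-x)<5][:,1]) for x in(65,75,85,95,105)])
for x in(150,200,250): 
    r=L[(abs(L[...,1])<45)&(abs(L[...,2]-80)<4)&(abs(L[...,0]-x)<15)][:,1]
    print(x,r[r<0].min(),r[r<0].max(),r[r>0].min(),r[r>0].max())
E
```

```text
face y by z [(95, np.float64(nan)), (105, np.float64(24.27098314797582)), (115, np.float64(24.66173739903241)), (125, np.float64(24.673090422032928)), (135, np.float64(24.69477041952585)), (145, np.float64(24.70416177137137)), (155, np.float64(24.816934798098274))]
lid z 157.67372046411785 face u-dependence [np.float64(24.631331680452778), np.float64(24.66366552557896), np.float64(24.689519755640106), np.float64(24.73279430850596), np.float64(24.73519658347991)]
150 -34.27683739864542 -26.126501133137825 29.2138644039029 36.41053043535939
200 -35.036568224832536 -26.11968293770678 29.172027906949364 36.48168351828096
  return _methods._mean(a, axis=axis, dtype=dtype,
  ret = ret.dtype.type(ret / rcount)
Traceback (most recent call last):
ValueError: zero-size array to reduction operation minimum which has no identity
```

Relative to the rails the box sits 1.5 mm too far toward the robot, so I'll shift by +1.5 mm and lower under guard.

```bash
sed -i 's/BO=np.array(\[650.9/BO=np.array([652.4/' h.py; python3 - <<'E'
from h import *
np.set_printoptions(precision=1,suppress=True)
F=np.c_[BX,np.cross(BZ,BX),BZ]
def pr(t): s=read_state();print(t,"%.2f"%s["time"],(s["eef_pos"]-BO)@F,"F",s["ft_force"]@F,"gap %.1f"%s["finger_gap"])
movel(bed(85,114),max_speed=20);pr("hover")
hit=movel(bed(85,32),max_speed=40,guard=7);pr(hit)
if not hit:
    print(movel(bed(85,23),max_speed=10,guard=5));pr("set")
E
```

```text
hover 22.57 [ 85.    0.1 114. ] F [ 0.4  0.  -1.9] gap 67.7
False 24.77 [85.   0.1 32.2] F [ 1.2 -0.  -3.2] gap 67.4
True
set 25.34 [85.1 -0.  27.1] F [-0.4 -1.4  7.7] gap 67.4
```

```bash
python3 - <<'E'
from h import *
np.set_printoptions(precision=1,suppress=True)
F=np.c_[BX,np.cross(BZ,BX),BZ]
open_gripper(); movel(bed(85,130),max_speed=120); wait(1.5)
movep(bed(200,235),R(BX,-BZ)); wait(.2)
s=read_state();print(s["time"],s["ft_force"])
for n in("wrist","top","side"):
    c=camera(n);np.savez(n+"4.npz",**c);L=(cloud(c)-BO)@F
    q=L[(abs(L[...,1])<26)&(abs(L[...,2]-70)<4)&(L[...,0]>15)&(L[...,0]<318)]
    if len(q)>30: print(n,len(q),"x",np.percentile(q[:,0],[2,98]),"y",np.percentile(q[:,1],[2,98]),"z",np.median(q[:,2]))
w=np.load("wrist4.npz")["image"];cv2.imwrite("pics/w4.png",w)
E
```

```text
29.05 [-0.5  0.   0.2]
wrist 6358 x [222.6 287.7] y [-24.2  23.9] z 70.73963673540192
top 742 x [221.  287.3] y [-23.5  23.4] z 71.02485798268465
side 448 x [ 25.6 298.9] y [-21.2  25.8] z 70.8567062816528
```

View pics/w4.png

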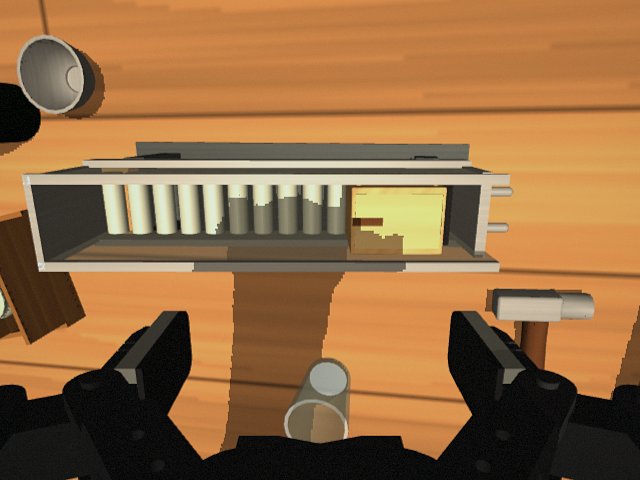

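The wrist view shows the box at (397,220) with its right end against the buffer. Its centre is at bed x ≈ 255, it lies straight, and its top is at z 70.7, so step 2 looks met. Now I'll press with closed fingers, tool vertical so the fingertips touch first and low.

```bash
python3 - <<'E'
from h import *
np.set_printoptions(precision=1,suppress=True)
F=np.c_[BX,np.cross(BZ,BX),BZ]
def pr(t): s=read_state();print(t,"%.2f"%s["time"],(s["eef_pos"]-BO)@F,"F",s["ft_force"]@F,"gap %.1f"%s["finger_gap"])
o=R(h,DN)
clamp(); movep(bed(180,140),o); pr("above")
hit=movel(bed(180,24),max_speed=70,guard=10);pr(hit)
if not hit:
    print(movel(bed(196,24),max_speed=30,guard=8));pr("near")
    print(movel(bed(238,24),max_speed=10,guard=15));pr("press")
E
```

```text
above 30.44 [179.2  -0.  139.5] F [-0.2 -0.1  0.5] gap 0.3
False 32.25 [180.1   0.2  24.4] F [ 0.3  0.1 -0.3] gap 0.2
False
near 32.93 [195.9   0.   23.9] F [-0.5  0.  -0.1] gap 0.1
True
press 35.59 [223.4   0.2  23.8] F [-4.3 -0.5  5.1] gap -0.1
```

```bash
python3 - <<'E'
from h import *
np.set_printoptions(precision=1,suppress=True)
F=np.c_[BX,np.cross(BZ,BX),BZ]
def pr(t): s=read_state();print(t,"%.2f"%s["time"],(s["eef_pos"]-BO)@F,"F",s["ft_force"]@F)
print(movel(bed(232,24),max_speed=6,guard=13));pr("press2")
movel(bed(205,24),max_speed=30);movel(bed(195,150),max_speed=100);movep(bed(200,235),R(BX,-BZ)); wait(.2);pr("up")
for n in("wrist","top"):
    c=camera(n);np.savez(n+"5.npz",**c);L=(cloud(c)-BO)@F
    q=L[(abs(L[...,1])<24)&(abs(L[...,2]-70)<4)&(L[...,0]>15)&(L[...,0]<318)]
    if len(q)>30: print(n,len(q),"x",np.percentile(q[:,0],[2,98]),"y",np.percentile(q[:,1],[2,98]),"z",np.median(q[:,2]))
    e=L[(abs(L[...,1])<20)&(abs(L[...,2]-48)<4)&(L[...,0]>300)&(L[...,0]<345)]
    if len(e): print("end plate top x",np.percentile(e[:,0],[2,50,98]))
cv2.imwrite("pics/w5.png",cv2.resize(np.load("wrist5.npz")["image"][140:290,320:540],(792,540),interpolation=2))
E
```

```text
True
press2 36.26 [223.2   0.3  23.7] F [-4.8 -2.2  6.1]
up 39.06 [199.3  -0.2 233.8] F [0.1 0.2 0.1]
wrist 6098 x [241.3 306.6] y [-23.  23.] z 70.76700430973051
end plate top x [317.4 322.3 328.3]
top 701 x [239.8 306.1] y [-23.2  22.8] z 71.1329453010513
end plate top x [319.2 322.8 328.1]
```

View pics/w5.png

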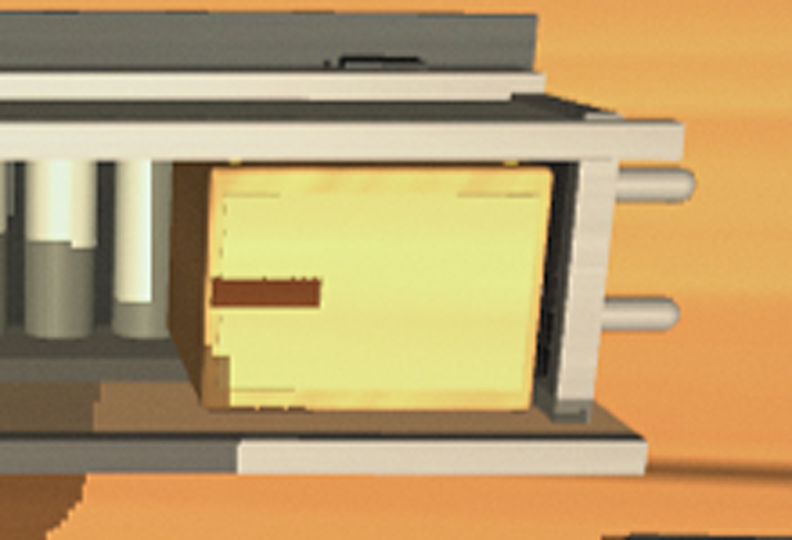

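The crop shows the box pressed up to the end plate. Its top spans bed x 241–307, so its centre is at about 274, which is home. A second press didn't move it, and the robot is clear, so I'm handing in.

```bash
python3 -c "
from workcell import *
print(finish_job(), read_state()['time'])"
```

```text
the job is handed in; nothing more can be done
the job is handed in; nothing more can be done
```

The job is handed in with no verdict returned: the pine box rolled to the buffer by itself, was pressed (15 N guard) to bed x ≈ 274 mm, which is home, and was released at about 39 s of the 72 s allowed.

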